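# Snap the storage box shut on the parcel scale

### The arm

A 7-joint arm with a two-finger parallel gripper is mounted at the origin on the work surface. World frame = base frame: x ahead of the robot, y to its left, z up, the work surface at z = 0. Lengths are in m, angles in rad, forces in N, time in s.
With the tool pointing down it reaches from about 0.425 to 0.825 m from the base axis. Payload 3.6 kg.
Tool frame: the origin (TCP) lies on the centre line of the jaws, within the pads' length; the fingertips stand env.nose_length ahead of it and the grasp point (between the pads) lies 3 mm ahead of it (env.nose_length is the distance from the TCP to the fingertips, in m); z points along the fingers, y is the line along which they close (so a half turn about z gives the same grasp; the last joint's range is limited). The gripper opens to 93 mm and grips with 3 to 60 N. Pads are 15 mm wide; open, the fingers measure 128 mm over their backs; the gripper's body (75 mm by 188 mm) begins 65 mm behind the grasp point.
Start: joints at [1.125, 0.615, -0.013, 1.423, 0.008, 1.103, -0.04], TCP at [0.265, -0.594, 0.241] pointing down, gripper open.
Joint ranges: [-3.12, 3.12], [-0.3, 2.06], [-1.34, 1.32], [0.26, 2.42], [-1.36, 4.5], [0.01, 1.98], [-2.84, 2.84]. Speed limits (rad/s): [2.79, 2.79, 3.14, 3.14, 3.14, 3.14, 3.14].

### API

Orientations are given as a 3x3 rotation matrix whose columns are the frame's x, y, z axes.
In Python, from plant import sensors, viewer, env gives the robot as it stands.
- The arm moves only by the tool jog_arm, never from a script. Its argument "rows" is a list that holds one entry, the list of rows, each a list of 6 numbers: the shift along the world's x, y, z in mm, then the turn, a rotation vector about the world's x, y, z in degrees. In form: [[[x, y, z, wx, wy, wz], ...]]. A call has exactly 8 rows; each row shifts and turns the commanded pose from where the row before left it; what a row does not reach is not made up. A row lasts 1/8 s, in which the tool goes at most 62.5 mm and 10.7 degrees, less where a joint would pass 70% of its speed; a pose out of reach is approached as far as the arm can. A call is refused whole if a number of a shift passes 62.5 or a number of a turn 10.7, either way. A call with a gripper value outside its range is refused whole. "grip" is the opening, from 0 (shut) to 1 (fully open), set as the call begins (left out, the last holds). The fingers move at their own pace and stop on an object; the grip force is fixed at half the most. Time passes only in rows, so rows that do not move let the fingers close, or fill a call up. It gives the time, the measured TCP pose, the force, the opening and the grip force at its end, in the units of the state.
- sensors.sense(): the state, without advancing time (a new reading comes with each control period).
- viewer.get_image(name): name is "scene" or "top"; returns a dict with "color" (480x640x3 uint8, red, green, blue), "fovy" (degrees; the focal length in pixels is half the picture's height over the tangent of half this angle, whatever the lens; pixels are square), "cx", "cy" (the principal point, pixels), "dist" ([k1, k2, p1, p2, k3] as OpenCV has them; the pictures are not rectified), "origin" and "attitude" of the camera in the world. Camera axes: x right, y down, z forward; pixel columns grow to the right and rows downward; lengths in m; the calibration is good to about 2 mm. A picture is of the moment at which its call begins. There is no depth.
- env.sign_off(): hands the job in; it is judged then, once.
The state is a dict: "time_s": time; "q": joint angles; "joint_velocities": joint speeds; "tau": joint torques, N m; "eef_pos": TCP position; "eef_rot": TCP orientation; "contact_force": force on the tool from outside, world axes, zero at the start; "moment": the same for the moment, N m; "width": finger opening in m; "finger_force": force on a finger pad.
Only numpy, scipy, OpenCV 4.12 (cv2) and the standard library are available. Lean on these libraries where they do the work, as an engineer would, in place of code of your own. Each camera call takes 0.05 s, during which the arm holds its last target. There are 200 camera calls.

### The job

The packed grey storage box on the spring scale has its lid only lying loose on the two end catches. Press the lid down firmly, but without slamming or leaning hard on it, until both ends have snapped fully home under their catches; then swing the steel carrying handle from the back over the top to the front and lay it down there without letting it drop. Leave the other things on the table where they are.

Things in the scene. Friction and masses are not known exactly. Their poses are not given: they have to be found in the camera images.
- tub: grey plastic storage box, 136 (x) x 186 (y) x 100 mm high outside, fixed on the scale's platform and sinking with it. Origin: centre of its underside, 70 mm above the table when not pressed; z up; -x is its front (robot side at yaw 0); y runs along its length, end to end. Its rim is at z = 100 mm in this frame.
- scale: low grey spring scale, 200 x 240 x 36 mm, with a 190 x 230 mm steel platform 70 mm above the table; origin under its centre on the table, axes as the box's. The sprung platform sinks about 1.8 mm per newton pressed (after the first 0 to 4 N, depending on how heavily the box is packed), to a stop at 24 mm, and comes back up when let go.
- lid: white flat lid, 140 x 190 x 6 mm, about 0.2 kg, its guide legs in the box keep it from sliding off: it can only rise, sink and tip end to end. Origin: centre of the plate's underside. At the start it lies level on the roller noses of the two end catches, underside 17.5 mm above the box rim; fully home its underside lies on the rim (origin at z = 100 mm in the box frame).
- lid_a (a point): centre of the round grey press pad (36 mm across) on the lid's top, 70 mm from its centre at the box's +y end. In the box frame at z = 123.5 mm loose, 106 mm home. A black sprung catch (roller nose 54 mm wide, 14 mm thick, reaching 13 mm above the home lid) in the middle of this end must snap over the lid's edge: some 10 to 18 N on the pad; then that end stays down, else it springs back up.
- lid_b (a point): the same press pad at the box's -y end.
- handle (a joint): angle of the carrying handle (a U of round steel bar, 0.18 kg) about its pivot line, which runs along the box's y through (0, 0, 85 mm) of the box frame. 0: lying level to the back (+x of the box); 1.57: straight up; 3.14: lying level to the front (-x), on its stop. It swings freely and falls by its own weight to either side of upright.
- handle_bar (a point): middle of the handle's crossbar, parallel to the box's y, 125 mm from the pivot line and 240 mm long: 12 mm round bar, with a black sleeve drawn 15 mm thick on its middle 100 mm (fingers meet the 12 mm bar). Arms of 10 mm bar at its two ends, 120 mm either side of the box's middle.
- toy_car: wooden toy car, 85 x 52 x 43 mm; origin under its centre; beside the scale
- giraffe: wooden toy giraffe, 160 mm tall, 105 mm long; origin between its feet
- tape_roll: cardboard roll lying flat, 90 mm across, 45 mm high; origin under its centre; beside the scale
- jar: glass jar with steel cap, 64 mm across, 85 mm high; origin under its centre; beside the scale
- spray_can: aluminium can, 54 mm across, 160 mm high; origin under its centre
- wrench: steel wrench lying on the table; origin under its centre
- screwdriver: screwdriver lying on the table; origin under its centre

How it is judged:
On the way:
1. both ends of the lid are snapped home while the handle is still at the back (z of each of lid_a, lid_b in the frame of tub below 0.1085 m and value of joint handle below 0.6 rad and contact force between the fingers and lid below 0.5 N), for 0.2 s.
At the end, for the whole second after the job is handed in: Both press pads stand less than 108.5 mm above the box's underside (home is 106 mm, so within 2.5 mm), the handle lies at the front (joint above 3.0 rad), and lid and handle are at rest (z of each of lid_a, lid_b in the frame of tub below 0.1085 m and value of joint handle above 3 rad and linear speed of lid below 0.01 m/s and velocity of joint handle below 0.1 rad/s); the robot touches nothing.
It fails at once if the lid is pressed with more than 90 N (contact force between any of the fingers, the arm and lid above 90 N).
It fails at once if the handle is let drop or flung to the front (faster than 6 rad/s) (velocity of joint handle above 6 rad/s).
It fails at once if another thing on the table is shoved by more than 30 mm, or the giraffe, jar or can is knocked over (distance of any of toy_car, giraffe, tape_roll, jar, spray_can, wrench, screwdriver from where it was at the start of the episode above 0.03 m or angle between any of giraffe, jar, spray_can's own z axis and vertical above 0.6 rad).
It also fails if it takes over 61 s, if anything falls off the work surface, if the arm or the gripper's body presses on something with over 40 N, if the wrist force passes 120 N, or if a joint passes its speed limit or range.

## Working session

There is one attempt and no reset: what is moved stays moved. The work goes in short steps, Python scripts to look and compute and a tool call to move; the robot and the scene stay as the last step left them, time stands still between calls to the robot, and variables do not carry over. Pictures are saved under pics/ and viewed, at most 10 in all, crops included, and the job is handed in when it is done.

Besides the shell and the picture viewer there is one more tool, called after ">>>" by a JSON object that holds its "api" and its "payload", one argument or row to a line. jog_arm: Moves the arm, as the interface text tells. Its arguments: {"type":"object","properties":{"rows":{"type":"array"},"grip":{"type":"number"}},"required":["rows"]}

```bash
mkdir -p pics; python3 - <<'E'
from plant import sensors, viewer, env
import cv2,numpy as np
for n in("scene","top"):
    im=viewer.get_image(n); cv2.imwrite(f"pics/{n}0.png",im["color"][:,:,::-1])
    print(n,{k:(np.round(v,4).tolist() if not isinstance(v,(int,float)) else v) for k,v in im.items() if k!="color"})
s=sensors.sense(); print({k:np.round(v,3).tolist() for k,v in s.items()}, env.nose_length)
E
```

```text
scene {'fovy': 45.10535278559801, 'cx': 333.09374693889873, 'cy': 232.69594240132295, 'dist': [-0.0622, 0.0, 0.0, 0.0, 0.0], 'origin': [1.0836, 0.6925, 1.4893], 'attitude': [[-0.783, 0.5226, -0.3374], [0.622, 0.6668, -0.4106], [0.0104, -0.5314, -0.8471]]}
top {'fovy': 55.95554234828357, 'cx': 321.3298532469622, 'cy': 241.7213943599093, 'dist': [-0.0004, 0.0, 0.0, 0.0, 0.0], 'origin': [0.3774, 0.0145, 1.1534], 'attitude': [[-0.0143, -0.9856, 0.1687], [-0.9998, 0.0162, 0.0101], [-0.0127, -0.1685, -0.9856]]}
{'time_s': 0.1, 'q': [1.124, 0.616, -0.013, 1.425, 0.008, 1.103, -0.04], 'joint_velocities': [-0.001, -0.002, 0.001, -0.004, -0.002, 0.0, -0.001], 'tau': [0.002, -46.004, 0.21, -16.625, -0.061, 0.017, 0.0], 'eef_pos': [0.265, -0.593, 0.24], 'eef_rot': [[0.913, 0.408, -0.001], [0.408, -0.913, 0.002], [-0.0, -0.002, -1.0]], 'contact_force': [-0.455, -0.179, 0.11], 'moment': [-0.029, 0.017, 0.016], 'finger_force': 0.0, 'width': 0.093} 0.022
```

View pics/scene0.png

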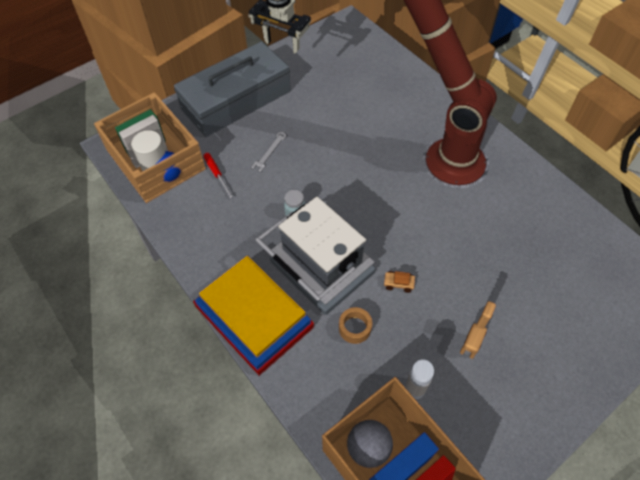

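View pics/top0.png

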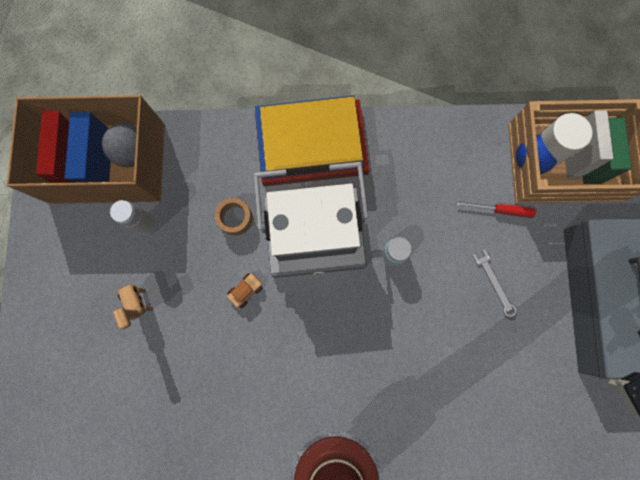

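The top view shows the box with pads near (281,222) at the +y end and (344,215) at the -y end. The handle bar is at the back, near (314,169), next to the books. The jar is at (398,248), and the tape and car are on the left. In the scene view the pads are near (318,206) and (340,249).

```bash
cat > h.py <<'E'
from plant import sensors, viewer, env
import cv2,numpy as np
def ray(im,px):
    f=240/np.tan(np.radians(im["fovy"]/2)); K=np.array([[f,0,im["cx"]],[0,f,im["cy"]],[0,0,1.]])
    u=cv2.undistortPoints(np.array([[px]],float),K,np.array(im["dist"],float))[0,0]
    return np.array(im["origin"]),np.array(im["attitude"])@np.array([u[0],u[1],1])
def onz(im,px,z):
    o,d=ray(im,px); return o+d*(z-o[2])/d[2]
def tri(a,b):
    A=np.zeros((3,3));B=np.zeros(3)
    for o,d in(a,b):
        d=d/np.linalg.norm(d);P=np.eye(3)-np.outer(d,d);A+=P;B+=P@o
    return np.linalg.solve(A,B)
def white(im):
    c=im["color"].astype(int); m=((c.min(2)>180)&(c.max(2)-c.min(2)<50)).astype(np.uint8)
    n,l,s,ce=cv2.connectedComponentsWithStats(m)
    return m,l,s,ce
def pads(im,lo):
    # grey holes within the lid
    x,y,w,h=lo; c=im["color"][y:y+h,x:x+w].astype(int)
    lid=(c.min(2)>150).astype(np.uint8)
    cs,_=cv2.findContours(lid,cv2.RETR_EXTERNAL,cv2.CHAIN_APPROX_NONE); k=max(cs,key=cv2.contourArea)
    hull=np.zeros_like(lid); cv2.drawContours(hull,[cv2.convexHull(k)],-1,1,-1)
    g=(((c.max(2)<150)&(hull>0))).astype(np.uint8)
    n,l,s,ce=cv2.connectedComponentsWithStats(g)
    i=[j for j in range(1,n) if s[j,4]>40]
    return [(ce[j]+[x,y],s[j].tolist()) for j in i],cv2.minAreaRect(k+np.array([x,y]))
E
python3 - <<'E'
from h import *
t=viewer.get_image("top"); s=viewer.get_image("scene")
P={}
for n,im,lo in(("top",t,(262,180,102,78)),("scene",s,(275,195,95,75))):
    p,r=pads(im,lo); P[n]=[q[0] for q in p]; print(n,[(np.round(q[0],1).tolist(),q[1],np.round(onz(im,q[0],.1935),4).tolist()) for q in p])
    print("lidrect",[np.round(onz(im,c,.1995),4).tolist() for c in cv2.boxPoints(r)])
for px in((288,170),(314,168),(341,165),(257,180),(364,166)): print(px,np.round(onz(t,px,.155),4))
for px in((398,248),): print("jar",onz(t,px,.085))
for px in((258,170),(315,170)):print("books",onz(t,px,.08))
a=cv2.resize(t["color"][150:290,220:420],(800,560),interpolation=cv2.INTER_CUBIC)
cv2.imwrite("pics/c1.png",a[:,:,::-1])
E
```

```text
top [([356.2, 213.2], [93, 16, 4, 36, 41], [0.6034, -0.0525, 0.1935]), ([267.5, 225.3], [3, 25, 6, 40, 86], [0.5797, 0.1407, 0.1935]), ([344.1, 215.1], [75, 28, 15, 15, 183], [0.5995, -0.0261, 0.1935]), ([280.1, 221.9], [11, 35, 15, 15, 185], [0.5869, 0.1134, 0.1935]), ([300.4, 253.0], [12, 69, 64, 9, 106], [0.5178, 0.0696, 0.1935])]
lidrect [[0.6531, 0.1498, 0.1995], [0.6699, -0.0476, 0.1995], [0.525, -0.0577, 0.1995], [0.5087, 0.1348, 0.1995]]
scene [([303.6, 216.2], [23, 16, 12, 11, 106], [0.5971, -0.0257, 0.1935]), ([339.9, 248.9], [59, 49, 13, 11, 116], [0.5843, 0.1144, 0.1935])]
lidrect [[0.6729, -0.0408, 0.1995], [0.5277, -0.0809, 0.1995], [0.5157, 0.1339, 0.1995], [0.6539, 0.1637, 0.1995]]
(288, 170) [0.7173 0.0992 0.155 ]
(314, 168) [0.721  0.0392 0.155 ]
(341, 165) [ 0.7271 -0.0232  0.155 ]
(257, 180) [0.6947 0.1706 0.155 ]
(364, 166) [ 0.7237 -0.0762  0.155 ]
jar [ 0.54198138 -0.15745977  0.085     ]
books [0.74427208 0.18011443 0.08      ]
books [0.74163628 0.03859738 0.08      ]
```

View pics/c1.png

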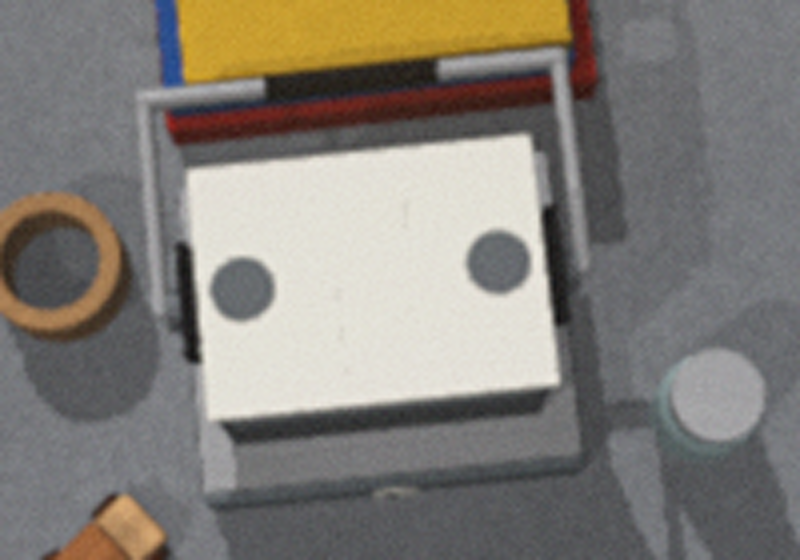

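>>> {"api": "jog_arm", "payload": {
  "rows": [
    [[20.8, 35.4, 2, 0, 0, 4.44], [20.8, 35.4, 2, 0, 0, 4.44], [20.8, 35.4, 2, 0, 0, 4.44], [20.8, 35.4, 2, 0, 0, 4.44], [20.8, 35.4, 2, 0, 0, 4.44], [20.8, 35.4, 2, 0, 0, 4.44], [20.8, 35.4, 2, 0, 0, 4.44], [20.8, 35.4, 2, 0, 0, 4.44]]
  ],
  "grip": 0
}}

```text
time_s: 1.2
eef_pos: [0.4318, -0.3091, 0.2567]
eef_rot: [[0.504, 0.864, -0.0], [0.864, -0.504, 0.0], [-0.0, -0.0, -1.0]]
contact_force: [-0.0, -0.5, 0.4]
width: 0.0177
finger_force: 0.0
```

>>> {"api": "jog_arm", "payload": {
  "rows": [
    [[20.8, 35.4, 2, 0, 0, 4.44], [20.8, 35.4, 2, 0, 0, 4.44], [20.8, 35.4, 2, 0, 0, 4.44], [20.8, 35.4, 2, 0, 0, 4.44], [20.8, 35.4, 2, 0, 0, 4.44], [20.8, 35.4, 2, 0, 0, 4.44], [20.8, 35.4, 2, 0, 0, 4.44], [20.8, 35.4, 2, 0, 0, 4.44]]
  ]
}}

```text
time_s: 2.2
eef_pos: [0.5982, -0.0262, 0.2725]
eef_rot: [[-0.091, 0.996, -0.0], [0.996, 0.091, -0.0], [-0.0, -0.0, -1.0]]
contact_force: [0.8, 0.7, 0.1]
width: -0.0
finger_force: 0.0
```

```bash
python3 - <<'E'
from h import *
s=sensors.sense(); print({k:np.round(v,3).tolist() for k,v in s.items()})
t=viewer.get_image("top"); s=viewer.get_image("scene")
def yel(im):
    c=im["color"].astype(int); m=((c[:,:,0]>150)&(c[:,:,1]>110)&(c[:,:,2]<60)).astype(np.uint8)
    cs,_=cv2.findContours(m,0,2); k=max(cs,key=cv2.contourArea); return cv2.boxPoints(cv2.minAreaRect(k))
a,b=yel(t),yel(s)
print(a.round(),b.round())
for z in(.04,.06,.08,.1):
    print(z,[onz(t,p,z)[:2].round(3).tolist() for p in a],[onz(s,p,z)[:2].round(3).tolist() for p in b])
E
```

```text
{'time_s': 2.2, 'q': [0.258, 0.533, -0.411, 1.525, 0.227, 1.131, -0.108], 'joint_velocities': [-0.458, 0.246, -0.151, -0.45, 0.149, 0.25, 0.044], 'tau': [1.321, -42.469, -3.601, -15.508, -0.213, -0.1, -0.033], 'eef_pos': [0.598, -0.026, 0.273], 'eef_rot': [[-0.091, 0.996, -0.0], [0.996, 0.091, -0.0], [-0.0, -0.0, -1.0]], 'contact_force': [0.81, 0.668, 0.077], 'moment': [-0.08, -0.118, -0.013], 'finger_force': 0.0, 'width': -0.0}
[[260. 108.]
 [354.  97.]
 [361. 159.]
 [267. 170.]] [[198. 293.]
 [246. 249.]
 [305. 312.]
 [257. 357.]]
0.04 [[0.929, 0.184], [0.955, -0.067], [0.782, -0.081], [0.757, 0.164]] [[0.925, -0.085], [0.74, -0.122], [0.726, 0.143], [0.901, 0.167]]
0.06 [[0.919, 0.181], [0.945, -0.065], [0.775, -0.079], [0.75, 0.161]] [[0.928, -0.074], [0.745, -0.111], [0.731, 0.151], [0.903, 0.174]]
0.08 [[0.909, 0.178], [0.934, -0.064], [0.767, -0.077], [0.743, 0.158]] [[0.93, -0.064], [0.749, -0.1], [0.736, 0.158], [0.906, 0.182]]
0.1 [[0.9, 0.174], [0.924, -0.062], [0.76, -0.075], [0.737, 0.155]] [[0.932, -0.053], [0.754, -0.089], [0.74, 0.166], [0.908, 0.189]]
```

The books are about 80 mm high, so the fingers will clear them at the bar. Next I press pad B.

>>> {"api": "jog_arm", "payload": {
  "rows": [
    [[0, 0, -12, 0, 0, 0], [0, 0, -12, 0, 0, 0], [0, 0, -10, 0, 0, 0], [0, 0, -8, 0, 0, 0], [0, 0, -5, 0, 0, 0], [0, 0, -4, 0, 0, 0], [0, 0, -3, 0, 0, 0], [0, 0, -3, 0, 0, 0]]
  ]
}}

```text
time_s: 3.3
eef_pos: [0.5979, -0.0271, 0.2157]
eef_rot: [[-0.089, 0.996, 0.0], [0.996, 0.089, 0.0], [-0.0, 0.0, -1.0]]
contact_force: [-0.3, 0.5, -0.9]
width: 0.0006
finger_force: 0.0
```

>>> {"api": "jog_arm", "payload": {
  "rows": [
    [[0, 0, -2, 0, 0, 0], [0, 0, -2, 0, 0, 0], [0, 0, -2, 0, 0, 0], [0, 0, -2, 0, 0, 0], [0, 0, -2, 0, 0, 0], [0, 0, -2, 0, 0, 0], [0, 0, -2, 0, 0, 0], [0, 0, -2, 0, 0, 0]]
  ]
}}

```text
time_s: 4.3
eef_pos: [0.598, -0.0268, 0.2018]
eef_rot: [[-0.089, 0.996, 0.002], [0.996, 0.089, -0.0], [-0.0, 0.002, -1.0]]
contact_force: [-3.6, -0.7, 11.9]
width: 0.0003
finger_force: 5.7
```

>>> {"api": "jog_arm", "payload": {
  "rows": [
    [[0, 0, -2, 0, 0, 0], [0, 0, -2, 0, 0, 0], [0, 0, -2, 0, 0, 0], [0, 0, -2, 0, 0, 0], [0, 0, -2, 0, 0, 0], [0, 0, -2, 0, 0, 0], [0, 0, 0, 0, 0, 0], [0, 0, 0, 0, 0, 0]]
  ]
}}

```text
time_s: 5.3
eef_pos: [0.5981, -0.0269, 0.1892]
eef_rot: [[-0.089, 0.996, 0.001], [0.996, 0.089, -0.0], [-0.0, 0.001, -1.0]]
contact_force: [-3.0, -0.3, 8.8]
width: 0.0004
finger_force: 4.5
```

>>> {"api": "jog_arm", "payload": {
  "rows": [
    [[0, 0, -2, 0, 0, 0], [0, 0, -2, 0, 0, 0], [0, 0, -2, 0, 0, 0], [0, 0, -2, 0, 0, 0], [0, 0, -2, 0, 0, 0], [0, 0, 0, 0, 0, 0], [0, 0, 0, 0, 0, 0], [0, 0, 0, 0, 0, 0]]
  ]
}}

```text
time_s: 6.3
eef_pos: [0.5981, -0.0269, 0.1803]
eef_rot: [[-0.089, 0.996, 0.002], [0.996, 0.089, -0.0], [-0.001, 0.002, -1.0]]
contact_force: [-4.3, -0.6, 13.6]
width: 0.0005
finger_force: 7.0
```

>>> {"api": "jog_arm", "payload": {
  "rows": [
    [[0, 0, -2, 0, 0, 0], [0, 0, 3, 0, 0, 0], [0, 0, 5, 0, 0, 0], [0, 0, 6, 0, 0, 0], [0, 0, 6, 0, 0, 0], [0, 0, 6, 0, 0, 0], [0, 0, 10, 0, 0, 0], [0, 0, 20, 0, 0, 0]]
  ]
}}

```text
time_s: 7.3
eef_pos: [0.597, -0.0274, 0.2312]
eef_rot: [[-0.089, 0.996, -0.003], [0.996, 0.089, -0.0], [0.0, -0.003, -1.0]]
contact_force: [0.0, 0.4, -0.1]
width: 0.0002
finger_force: 0.0
```

>>> {"api": "jog_arm", "payload": {
  "rows": [
    [[-1, 10, 10, 0, 0, 0], [-2, 23, 0, 0, 0, 0], [-2, 25, 0, 0, 0, 0], [-2, 25, 0, 0, 0, 0], [-2, 25, 0, 0, 0, 0], [-2, 22, 0, 0, 0, 0], [-1, 11, 0, 0, 0, 0], [0, 0, 0, 0, 0, 0]]
  ]
}}

```text
time_s: 8.3
eef_pos: [0.5855, 0.1147, 0.2416]
eef_rot: [[-0.09, 0.996, -0.0], [0.996, 0.09, 0.0], [0.0, -0.0, -1.0]]
contact_force: [-0.2, 0.4, 1.0]
width: 0.0004
finger_force: 0.0
```

```bash
python3 - <<'E'
from h import *
t=viewer.get_image("top"); s=viewer.get_image("scene"); print(sensors.sense()["eef_pos"].round(4) if hasattr(sensors.sense()["eef_pos"],"round") else sensors.sense()["eef_pos"])
a=cv2.resize(s["color"][180:320,240:400],(800,600)[:2] if 0 else (640,560),interpolation=cv2.INTER_CUBIC)
cv2.imwrite("pics/c2.png",a[:,:,::-1])
E
```

```text
[0.586  0.1126 0.2415]
```

View pics/c2.png

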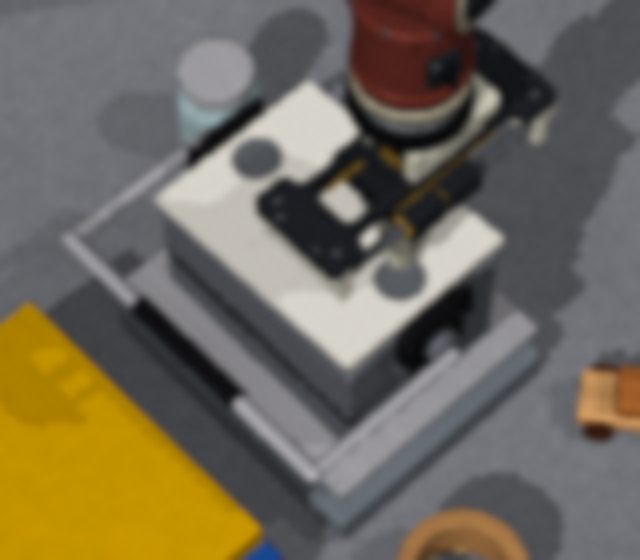

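The crop shows the B catch standing above the lid edge at (220,130), so that end is home. The fingers are above pad A at (400,280). I press A next.

>>> {"api": "jog_arm", "payload": {
  "rows": [
    [[0, 0, -10, 0, 0, 0], [0, 0, -8, 0, 0, 0], [0, 0, -4, 0, 0, 0], [0, 0, -2, 0, 0, 0], [0, 0, -2, 0, 0, 0], [0, 0, -2, 0, 0, 0], [0, 0, -2, 0, 0, 0], [0, 0, -2, 0, 0, 0]]
  ]
}}

```text
time_s: 9.4
eef_pos: [0.586, 0.1139, 0.2105]
eef_rot: [[-0.089, 0.996, 0.001], [0.996, 0.089, 0.0], [-0.0, 0.001, -1.0]]
contact_force: [-1.8, -1.1, 6.3]
width: 0.0005
finger_force: 2.9
```

>>> {"api": "jog_arm", "payload": {
  "rows": [
    [[0, 0, -2, 0, 0, 0], [0, 0, -2, 0, 0, 0], [0, 0, -2, 0, 0, 0], [0, 0, -2, 0, 0, 0], [0, 0, -2, 0, 0, 0], [0, 0, -2, 0, 0, 0], [0, 0, 0, 0, 0, 0], [0, 0, 0, 0, 0, 0]]
  ]
}}

```text
time_s: 10.4
eef_pos: [0.586, 0.1138, 0.1996]
eef_rot: [[-0.089, 0.996, 0.002], [0.996, 0.089, -0.0], [-0.001, 0.002, -1.0]]
contact_force: [-2.6, -2.3, 10.0]
width: 0.0004
finger_force: 4.9
```

>>> {"api": "jog_arm", "payload": {
  "rows": [
    [[0, 0, -2, 0, 0, 0], [0, 0, -2, 0, 0, 0], [0, 0, -2, 0, 0, 0], [0, 0, -2, 0, 0, 0], [0, 0, 0, 0, 0, 0], [0, 0, 0, 0, 0, 0], [0, 0, 0, 0, 0, 0], [0, 0, 0, 0, 0, 0]]
  ]
}}

```text
time_s: 11.4
eef_pos: [0.5859, 0.1141, 0.1906]
eef_rot: [[-0.089, 0.996, 0.001], [0.996, 0.089, 0.0], [0.0, 0.001, -1.0]]
contact_force: [-2.4, -0.7, 6.8]
width: 0.0005
finger_force: 3.5
```

>>> {"api": "jog_arm", "payload": {
  "rows": [
    [[0, 0, -2, 0, 0, 0], [0, 0, -2, 0, 0, 0], [0, 0, -2, 0, 0, 0], [0, 0, -2, 0, 0, 0], [0, 0, -2, 0, 0, 0], [0, 0, -2, 0, 0, 0], [0, 0, 0, 0, 0, 0], [0, 0, 0, 0, 0, 0]]
  ]
}}

```text
time_s: 12.4
eef_pos: [0.5859, 0.1141, 0.1798]
eef_rot: [[-0.089, 0.996, 0.001], [0.996, 0.089, -0.0], [-0.0, 0.001, -1.0]]
contact_force: [-2.7, -0.8, 12.4]
width: 0.0003
finger_force: 6.5
```

>>> {"api": "jog_arm", "payload": {
  "rows": [
    [[0, 0, 3, 0, 0, 0], [0, 0, 4, 0, 0, 0], [0, 0, 5, 0, 0, 0], [0, 0, 6, 0, 0, 0], [0, 0, 6, 0, 0, 0], [0, 0, 6, 0, 0, 0], [0, 0, 15, 0, 0, 0], [0, 0, 30, 0, 0, 0]]
  ]
}}

```text
time_s: 13.4
eef_pos: [0.5851, 0.1136, 0.2527]
eef_rot: [[-0.089, 0.996, -0.003], [0.996, 0.089, -0.001], [-0.0, -0.003, -1.0]]
contact_force: [0.7, 0.6, 1.0]
width: 0.0007
finger_force: 0.0
```

>>> {"api": "jog_arm", "payload": {
  "rows": [
    [[10, -5, 5, 0, 0, 0], [22, -10, 0, 0, 0, 0], [22, -10, 0, 0, 0, 0], [22, -10, 0, 0, 0, 0], [22, -10, 0, 0, 0, 0], [22, -10, 0, 0, 0, 0], [11, -4, 0, 0, 0, 0], [0, 0, 0, 0, 0, 0]]
  ],
  "grip": 0.43
}}

```text
time_s: 14.4
eef_pos: [0.7173, 0.0535, 0.256]
eef_rot: [[-0.087, 0.996, -0.002], [0.996, 0.087, -0.001], [-0.001, -0.002, -1.0]]
contact_force: [-0.0, 1.1, 0.1]
width: 0.04
finger_force: 0.0
```

```bash
python3 - <<'E'
from h import *
t=viewer.get_image("top"); s=viewer.get_image("scene"); print(np.round(sensors.sense()["eef_pos"],4))
a=cv2.resize(t["color"][130:270,240:400],(480,420),interpolation=cv2.INTER_CUBIC)
b=cv2.resize(s["color"][190:330,250:385],(320,332),interpolation=cv2.INTER_CUBIC)
o=np.zeros((420,800,3),np.uint8);o[:,:480]=a;o[:332,480:]=b
cv2.imwrite("pics/c3.png",o[:,:,::-1])
p,r=pads(s,(275,195,95,75));print([(np.round(q[0],1).tolist(),q[1],np.round(onz(s,q[0],.176),4).tolist()) for q in p])
E
```

```text
[0.7164 0.0549 0.2569]
[([312.3, 218.3], [26, 9, 21, 33, 255], [0.5761, -0.0153, 0.176]), ([342.2, 254.0], [59, 52, 24, 20, 173], [0.5826, 0.1224, 0.176])]
```

View pics/c3.png

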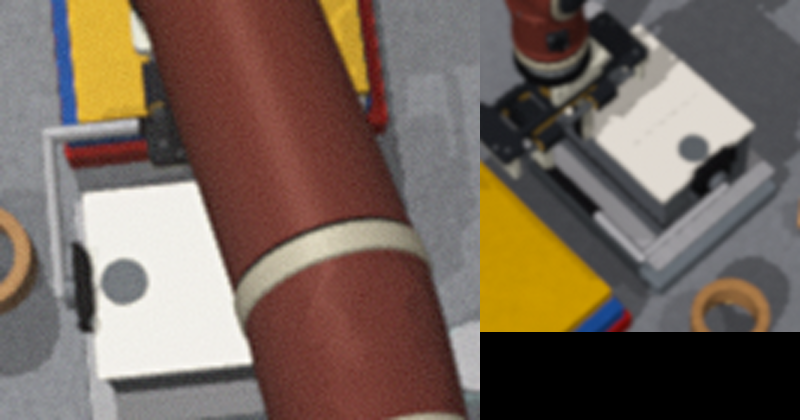

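Both views show the A catch over the lid edge (top crop 85,285), so both ends are home. The gripper is above the black sleeve, so I descend and grip it.

>>> {"api": "jog_arm", "payload": {
  "rows": [
    [[0, 0, -15, 0, 0, 0], [0, 0, -18, 0, 0, 0], [0, 0, -18, 0, 0, 0], [0, 0, -15, 0, 0, 0], [0, 0, -13, 0, 0, 0], [0, 0, -10, 0, 0, 0], [0, 0, -7, 0, 0, 0], [0, 0, 0, 0, 0, 0]]
  ]
}}

```text
time_s: 15.5
eef_pos: [0.7166, 0.0548, 0.1612]
eef_rot: [[-0.089, 0.996, -0.001], [0.996, 0.089, -0.0], [-0.0, -0.001, -1.0]]
contact_force: [0.4, 0.0, -0.6]
width: 0.04
finger_force: 0.0
```

>>> {"api": "jog_arm", "payload": {
  "rows": [
    [[0, 0, 0, 0, 0, 0], [0, 0, 0, 0, 0, 0], [0, 0, 0, 0, 0, 0], [0, 0, 0, 0, 0, 0], [0, 0, 0, 0, 0, 0], [0, 0, 0, 0, 0, 0], [0, 0, 0, 0, 0, 0], [0, 0, 0, 0, 0, 0]]
  ],
  "grip": 0
}}

```text
time_s: 16.5
eef_pos: [0.7184, 0.055, 0.1622]
eef_rot: [[-0.089, 0.996, 0.004], [0.996, 0.089, 0.001], [0.0, 0.004, -1.0]]
contact_force: [5.9, 0.3, -1.0]
width: 0.011
finger_force: 30.0
```

```bash
python3 - <<'E'
import numpy as np
th=np.radians(np.linspace(0,180,49)); y=np.radians(5.07)
r=125*(np.cos(th)-1); P=np.c_[r*np.cos(y),r*np.sin(y),125*np.sin(th)].round(1)
D=np.diff(P,axis=0).round(1); D[0,0]+=2
for k in range(6): print([d.tolist() for d in D[8*k:8*k+8].round(1)])
E
```

```text
[[1.7, -0.0, 8.2], [-0.8, -0.1, 8.1], [-1.3, -0.1, 8.1], [-1.8, -0.2, 8.0], [-2.4, -0.2, 7.8], [-2.9, -0.2, 7.6], [-3.3, -0.3, 7.5], [-3.9, -0.4, 7.2]]
[[-4.3, -0.4, 6.9], [-4.7, -0.4, 6.7], [-5.2, -0.4, 6.3], [-5.6, -0.5, 6.0], [-5.9, -0.6, 5.6], [-6.3, -0.5, 5.2], [-6.6, -0.6, 4.7], [-7.0, -0.6, 4.4]]
[[-7.1, -0.7, 3.8], [-7.5, -0.6, 3.4], [-7.6, -0.7, 2.9], [-7.8, -0.7, 2.3], [-7.9, -0.7, 1.9], [-8.1, -0.7, 1.3], [-8.1, -0.7, 0.8], [-8.1, -0.7, 0.3]]
[[-8.2, -0.8, -0.3], [-8.1, -0.7, -0.8], [-8.0, -0.7, -1.3], [-7.9, -0.7, -1.9], [-7.8, -0.7, -2.3], [-7.7, -0.7, -2.9], [-7.4, -0.6, -3.4], [-7.2, -0.7, -3.8]]
[[-6.9, -0.6, -4.4], [-6.6, -0.6, -4.7], [-6.3, -0.5, -5.2], [-6.0, -0.6, -5.6], [-5.5, -0.5, -6.0], [-5.2, -0.4, -6.3], [-4.7, -0.4, -6.7], [-4.3, -0.4, -6.9]]
[[-3.9, -0.4, -7.2], [-3.3, -0.3, -7.5], [-2.9, -0.2, -7.6], [-2.4, -0.2, -7.8], [-1.8, -0.2, -8.0], [-1.4, -0.1, -8.1], [-0.8, -0.1, -8.1], [-0.2, 0.0, -8.2]]
```

>>> {"api": "jog_arm", "payload": {
  "rows": [
    [[1.7, 0, 8.2, 0, 0, 0], [-0.8, -0.1, 8.1, 0, 0, 0], [-1.3, -0.1, 8.1, 0, 0, 0], [-1.8, -0.2, 8, 0, 0, 0], [-2.4, -0.2, 7.8, 0, 0, 0], [-2.9, -0.2, 7.6, 0, 0, 0], [-3.3, -0.3, 7.5, 0, 0, 0], [-3.9, -0.4, 7.2, 0, 0, 0]]
  ]
}}

```text
time_s: 17.5
eef_pos: [0.7028, 0.0536, 0.2254]
eef_rot: [[-0.089, 0.996, 0.003], [0.996, 0.089, 0.001], [0.0, 0.003, -1.0]]
contact_force: [4.6, 0.7, -1.2]
width: 0.011
finger_force: 30.0
```

>>> {"api": "jog_arm", "payload": {
  "rows": [
    [[-4.3, -0.4, 6.9, 0, 0, 0], [-4.7, -0.4, 6.7, 0, 0, 0], [-5.2, -0.4, 6.3, 0, 0, 0], [-5.6, -0.5, 6, 0, 0, 0], [-5.9, -0.6, 5.6, 0, 0, 0], [-6.3, -0.5, 5.2, 0, 0, 0], [-6.6, -0.6, 4.7, 0, 0, 0], [-7, -0.6, 4.4, 0, 0, 0]]
  ]
}}

```text
time_s: 18.5
eef_pos: [0.6587, 0.0496, 0.2733]
eef_rot: [[-0.088, 0.996, 0.009], [0.996, 0.088, 0.001], [0.0, 0.009, -1.0]]
contact_force: [6.3, 1.1, 4.6]
width: 0.0108
finger_force: 30.0
```

>>> {"api": "jog_arm", "payload": {
  "rows": [
    [[-7.1, -0.7, 3.8, 0, 0, 0], [-7.5, -0.6, 3.4, 0, 0, 0], [-7.6, -0.7, 2.9, 0, 0, 0], [-7.8, -0.7, 2.3, 0, 0, 0], [-7.9, -0.7, 1.9, 0, 0, 0], [-8.1, -0.7, 1.3, 0, 0, 0], [-8.1, -0.7, 0.8, 0, 0, 0], [-8.1, -0.7, 0.3, 0, 0, 0]]
  ]
}}

```text
time_s: 19.5
eef_pos: [0.5937, 0.0438, 0.2877]
eef_rot: [[-0.089, 0.996, 0.001], [0.996, 0.089, -0.0], [-0.0, 0.001, -1.0]]
contact_force: [1.8, 0.3, 4.6]
width: 0.0115
finger_force: 30.0
```

>>> {"api": "jog_arm", "payload": {
  "rows": [
    [[-8.2, -0.8, -0.3, 0, 0, 0], [-8.1, -0.7, -0.8, 0, 0, 0], [-8, -0.7, -1.3, 0, 0, 0], [-7.9, -0.7, -1.9, 0, 0, 0], [-7.8, -0.7, -2.3, 0, 0, 0], [-7.7, -0.7, -2.9, 0, 0, 0], [-7.4, -0.6, -3.4, 0, 0, 0], [-7.2, -0.7, -3.8, 0, 0, 0]]
  ]
}}

```text
time_s: 20.5
eef_pos: [0.531, 0.0382, 0.2694]
eef_rot: [[-0.089, 0.996, -0.001], [0.996, 0.089, -0.0], [-0.0, -0.001, -1.0]]
contact_force: [-0.3, 1.4, 2.6]
width: 0.011
finger_force: 30.0
```

>>> {"api": "jog_arm", "payload": {
  "rows": [
    [[-6.9, -0.6, -4.4, 0, 0, 0], [-6.6, -0.6, -4.7, 0, 0, 0], [-6.3, -0.5, -5.2, 0, 0, 0], [-6, -0.6, -5.6, 0, 0, 0], [-5.5, -0.5, -6, 0, 0, 0], [-5.2, -0.4, -6.3, 0, 0, 0], [-4.7, -0.4, -6.7, 0, 0, 0], [-4.3, -0.4, -6.9, 0, 0, 0]]
  ]
}}

```text
time_s: 21.5
eef_pos: [0.4865, 0.0341, 0.2236]
eef_rot: [[-0.089, 0.996, 0.001], [0.996, 0.089, 0.0], [-0.0, 0.001, -1.0]]
contact_force: [1.0, -0.3, 0.9]
width: 0.0112
finger_force: 30.0
```

>>> {"api": "jog_arm", "payload": {
  "rows": [
    [[-3.9, -0.4, -7.2, 0, 0, 0], [-3.3, -0.3, -7.5, 0, 0, 0], [-2.9, -0.2, -7.6, 0, 0, 0], [-2.4, -0.2, -7.8, 0, 0, 0], [-1.8, -0.2, -8, 0, 0, 0], [-1.4, -0.1, -8.1, 0, 0, 0], [-0.8, -0.1, -8.1, 0, 0, 0], [-0.2, 0, -8.2, 0, 0, 0]]
  ]
}}

```text
time_s: 22.5
eef_pos: [0.4696, 0.0331, 0.1611]
eef_rot: [[-0.089, 0.996, -0.0], [0.996, 0.089, 0.0], [0.0, -0.0, -1.0]]
contact_force: [-0.2, 2.0, 1.7]
width: 0.0108
finger_force: 30.0
```

>>> {"api": "jog_arm", "payload": {
  "rows": [
    [[0, 0, -1.5, 0, 0, 0], [0, 0, -1.5, 0, 0, 0], [0, 0, 0, 0, 0, 0], [0, 0, 0, 0, 0, 0], [0, 0, 0, 0, 0, 0], [0, 0, 0, 0, 0, 0], [0, 0, 0, 0, 0, 0], [0, 0, 0, 0, 0, 0]]
  ]
}}

```text
time_s: 23.5
eef_pos: [0.4695, 0.0331, 0.1586]
eef_rot: [[-0.089, 0.996, -0.0], [0.996, 0.089, 0.0], [0.0, -0.0, -1.0]]
contact_force: [-0.5, 4.3, 2.2]
width: 0.0111
finger_force: 30.0
```

>>> {"api": "jog_arm", "payload": {
  "rows": [
    [[0, 0, 0, 0, 0, 0], [0, 0, 0, 0, 0, 0], [0, 0, 0, 0, 0, 0], [0, 0, 0, 0, 0, 0], [0, 0, 0, 0, 0, 0], [0, 0, 0, 0, 0, 0], [0, 0, 0, 0, 0, 0], [0, 0, 0, 0, 0, 0]]
  ],
  "grip": 0.43
}}

```text
time_s: 24.5
eef_pos: [0.4698, 0.0328, 0.1586]
eef_rot: [[-0.089, 0.996, -0.0], [0.996, 0.089, 0.0], [0.0, -0.0, -1.0]]
contact_force: [-0.2, 0.3, -0.4]
width: 0.0396
finger_force: 0.0
```

>>> {"api": "jog_arm", "payload": {
  "rows": [
    [[0, 0, 5, 0, 0, 0], [0, 0, 10, 0, 0, 0], [0, 0, 15, 0, 0, 0], [0, 0, 20, 0, 0, 0], [0, 0, 25, 0, 0, 0], [0, 0, 25, 0, 0, 0], [0, 0, 15, 0, 0, 0], [0, 0, 0, 0, 0, 0]]
  ]
}}

```text
time_s: 25.5
eef_pos: [0.4705, 0.033, 0.2752]
eef_rot: [[-0.089, 0.996, 0.004], [0.996, 0.089, 0.0], [-0.0, 0.004, -1.0]]
contact_force: [-0.0, -0.1, 0.9]
width: 0.0401
finger_force: 0.0
```

```bash
python3 - <<'E'
from h import *
s=viewer.get_image("scene"); q=sensors.sense();print(q["time_s"],np.round(q["eef_pos"],3),np.round(q["contact_force"],1))
a=cv2.resize(s["color"][180:320,240:420],(720,560),interpolation=cv2.INTER_CUBIC)
cv2.imwrite("pics/c4.png",a[:,:,::-1])
E
```

```text
25.55 [0.47  0.033 0.274] [-0.2  0.3 -0.5]
```

View pics/c4.png

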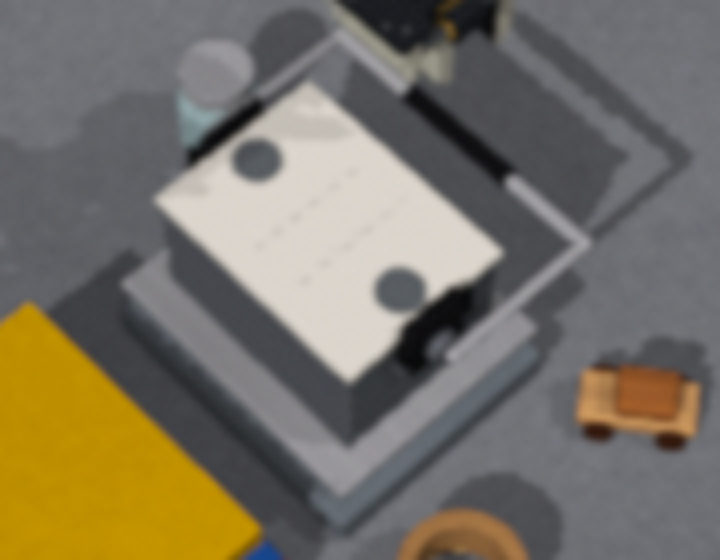

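The handle lies at the front with its bar around (460,135) in the crop. Both catches stand over the lid edges, and the gripper is clear of everything.

```bash
python3 -c "
from plant import env
print(env.sign_off())"
```

```text
the job is handed in; nothing more can be done
None
```

The job is handed in after about 26 s of the 61 s: the last picture shows both lid ends under their catches and the handle lying at the front, but sign-off returned no verdict.

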